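Open the bench charger and press its reset button

TASK

The bench charger has tripped. Press its snap tab fully in, push the released cover along its guides until it is completely off its seat and lies flat on the ledge beyond the tab, then press the round reset button that the cover was hiding and let it come up again. Work with the fingertips only: the cover is pushed, never lifted, and the tools and parts lying about stay where they are.

Things in the scene. Friction and masses are not known exactly. Their poses are not given: they have to be found in the camera images.
- charger: Bench battery charger, a flat grey box 240 x 120 mm (x, y) fixed to the bench; origin at the centre of its underside, z up. The floor that carries the cover is 52 mm above the bench. Along its x: end wall -112 to -104 (61 mm above the bench), seat -102 to -18, tab -16 to +14, ledge to an end stop at +114. The cover slides towards +x.
- seat_mid (a point): Centre of the seat, on the floor, 60 mm behind the charger's origin (-x), axes as the charger's. Around it a square opening 60 x 60 mm, 22 mm deep, holds the reset button. Aluminium guides with lips along both sides (80 mm apart, top 65 mm above the bench) hold the cover down here.
- ledge_mid (a point): Middle of the parking ledge, on the floor, 55 mm ahead of the charger's origin (+x): a good place for the cover's origin. Low rails along both sides (91 mm apart, top 58 mm above the bench), end stop 61 mm above the bench.
- cover: Black plastic slide cover, 84 x 88 x 8 mm (x, y, z), loose in the guides, about 0.12 kg; origin at the centre of its underside, axes as the charger's. Seated: x = -60 mm in the charger's frame. With the tab in it slides to +x with about 1 N, up to x = +72 at the end stop. To be wholly off the seat its origin must pass x = +24 mm.
- rib_top (a point): Middle of the top of the cover's rib, an upright black rib 8 mm thick (cover x), 60 mm long (cover y), 17 mm high above the cover's upper face, top 77 mm above the bench; it stands 20 mm behind the cover's origin (-x). Push it on its -x face.
- tab_top (a point): Middle of the top of the steel snap tab (two dark lines across it), 30 x 36 mm (charger x, y), in front of the cover's leading edge; out, it stands 7 to 9 mm above the floor and blocks the cover.
- tab (a joint): Snap tab, m pressed down: 0 fully out (top 9 mm above the floor), 0.009 flush with the floor, 0.0105 at its stop. Fully in means 0.0085 or more. It moves stiffly (about 5 N) straight down and stays where it is left.
- button_top (a point): Middle of the top of the white reset button, 26 mm across, under the cover, at x = -60, y = 0 in the charger's frame, its top 48 mm above the bench, 4 mm below the floor.
- reset_button (a joint): Reset button, m pressed down: 0 up, 0.005 at its stop; a spring of about 1 N at first and 5.4 N at the stop brings it back up.
- oil_mid (a point): Black dropper bottle, 32 mm across, 95 mm tall, upright; point half-way up. Bystander.
- hub_mid (a point): Steel wheel hub standing on its flange, 52 mm across, 72 mm tall; point half-way up. Bystander.
- caliper_mid (a point): Black brake caliper, 66 x 26 x 37 mm, lying; point half-way up. Bystander.
- bearing_mid (a point): Steel bearing ring, 42 mm across, 12 mm thick, lying flat; its centre. Bystander.
- tin_mid (a point): Aluminium cup, 72 mm across, 75 mm tall, upright; point half-way up. Bystander.
- driver_grip (a point): Screwdriver with red handle, 170 mm long, lying; middle of its handle. Bystander.
- wrench_grip (a point): Steel wrench, 150 mm long, lying; middle of its handle. Bystander.
Not all that is in view belongs to the job. Of the things that look like the cover, the smallest one is meant.

How it is judged:
By the outcome, as a careful person would: the job done as asked, in the order asked, and still so for the second after the job is handed in, with the robot touching nothing.
It also fails if it takes over 48 s, if anything falls off the work surface, if the arm or the gripper's body presses on something with over 40 N, if the wrist force passes 120 N, or if a joint passes its speed limit or range.

ROBOT

A 6-joint arm with a two-finger parallel gripper is mounted at the origin on the work surface. World frame = base frame: x ahead of the robot, y to its left, z up, the work surface at z = 0. Lengths are in mm, angles in rad, forces in N, time in s.
With the tool pointing down it reaches from about 350 to 975 mm from the base axis. Payload 4.9 kg.
Tool frame: the origin (TCP) lies on the centre line of the jaws, within the pads' length; the fingertips stand 14 mm ahead of it and the grasp point (between the pads) lies 5 mm behind it; y points along the fingers, x is the direction in which the jaws open and shut, and the axes are right-handed (so a half turn about y gives the same grasp; the last joint's range is limited). The gripper opens to 85 mm and grips with 20 to 120 N. Pads are 22 mm wide; open, the fingers measure 114 mm over their backs; the gripper's body (76 mm by 85 mm) begins 54 mm behind the grasp point. The pads swing forward as they close: fully open they stand 13 mm farther back than shut.
Start: joints at [-1.269, 0.053, 1.613, -0, 1.476, -0.119], TCP at [255.299, -570.459, 245.304] pointing down, gripper open.
Joint ranges: [-3.01, 3.01], [-1.01, 2.22], [0.06, 2.58], [-1.02, 4.17], [0.09, 2.62], [-3.14, 3.14]. Speed limits (rad/s): [2.57, 2.57, 3.14, 3.14, 3.14, 3.14].

INTERFACE

Orientations are given as [roll, pitch, yaw] about the fixed x, y, z axes, in that order (R = Rz(yaw) Ry(pitch) Rx(roll)).
In Python, from station import * gives the robot as it stands.
- The arm moves only by the tool step_arm, never from a script. Its arguments are lists of equal length, an entry for each row: "turn": the turn, a rotation vector about the tool's x, y, z in rad, a list of three; "slide": the shift along the tool's x, y, z in m, a list of three; "grip": the gripper's target within -1 to 1 (fully open at 1, half-way at 0, shut at -1). In form: {"turn": [[wx, wy, wz], ...], "slide": [[dx, dy, dz], ...], "grip": [grip, ...]}. A call has 1 to 5 rows; each row shifts and turns the commanded pose from where the row before left it, along the tool's axes as they then stand; what a row does not reach is not made up. A row lasts 1/8 s, in which the tool goes at most 62.5 mm and 10.7 degrees, less where a joint would pass 70% of its speed; a pose out of reach is approached as far as the arm can. A call with a gripper value outside its range is refused whole. The fingers move at their own pace and stop on an object; the grip force is fixed at half the most. Time passes only in rows, so rows that do not move let the fingers close. It gives the time, the measured TCP pose, the force and the opening at its end, in the units of the state.
- read_state(): the state, without advancing time (a new reading comes with each control period).
- grab_frame(name): name is "side" or "top"; returns a dict with "frame" (400x640x3 uint8, blue, green, red), "vertical_fov" (degrees; the focal length in pixels is half the picture's height over the tangent of half this angle, whatever the lens; pixels are square), "cx", "cy" (the principal point, pixels), "k1" (the pictures are not rectified: a ray, as slopes to the right and down, at radius r is drawn at 1 + k1 r^2 times it, then the intrinsics apply), "xyz" and "attitude" of the camera in the world. Camera axes: x right, y down, z forward; pixel columns grow to the right and rows downward; lengths in mm; the calibration is good to about 2 mm. A picture is of the moment at which its call begins. There is no depth.
- finish_job(): hands the job in, once; it reports no verdict.
The state is a dict: "t": time; "qpos": joint angles; "dq": joint speeds; "tau": joint torques, N m; "tool_pos": TCP position; "ee_rot": TCP orientation; "contact_force": force on the tool from outside, world axes, zero at the start; "ft_torque": the same for the moment, N m; "width": opening from 0.0 (shut) to 1.0 (fully open).
Only numpy, scipy, OpenCV 4.12 (cv2) and the standard library are available. Lean on these libraries where they do the work, as an engineer would, in place of code of your own. Each camera call takes 0.05 s, during which the arm holds its last target.

## Working session

There is one attempt and no reset: what is moved stays moved. The work goes in short steps, Python scripts to look and compute and a tool call to move; the robot and the scene stay as the last step left them, time stands still between calls to the robot, and variables do not carry over. Pictures are saved under pics/ and viewed, and the job is handed in when it is done.

Besides the shell and the picture viewer there is one more tool, called after "Emit:" by a JSON object that holds its "name" and its "arguments", one argument or row to a line. step_arm: Moves the arm, as the interface text tells. Its arguments: {"type":"object","properties":{"turn":{"type":"array"},"slide":{"type":"array"},"grip":{"type":"array"}},"required":["turn","slide","grip"]}

```bash
mkdir -p pics; ls
python3 - <<'E'
from station import *
import cv2
s=read_state();print({k:s[k] for k in('t','tool_pos','ee_rot','width','contact_force')})
for n in('side','top'):
    f=grab_frame(n);cv2.imwrite(f'pics/{n}0.png',f['frame']);print(n,{k:v for k,v in f.items() if k!='frame'})
E
```

```text
pics
{'t': 0.0, 'tool_pos': array([ 255.12882118, -569.89261396,  244.0500198 ]), 'ee_rot': array([-1.57051865,  0.00210402, -1.15000943]), 'width': 1.0029514582961812, 'contact_force': array([ 0.59030441, -0.56871607, -0.88554205])}
side {'vertical_fov': 47.37487175198057, 'cx': 319.4294496414026, 'cy': 195.93053788595228, 'k1': -0.05135982273146416, 'xyz': array([447.46948027, 778.01721046, 685.48354693]), 'attitude': array([-2.19476924, -0.00537491, -3.06896831])}
top {'vertical_fov': 51.9463742495405, 'cx': 320.46154568467, 'cy': 194.3580797076951, 'k1': 0.010390471667565817, 'xyz': array([ 401.45510066,  -50.02502443, 1063.24015359]), 'attitude': array([-3.01538151, -0.02895512, -1.55492446])}
```

View pics/side0.png

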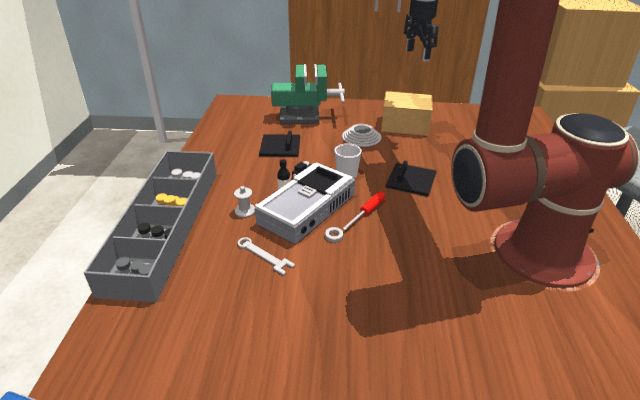

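View pics/top0.png

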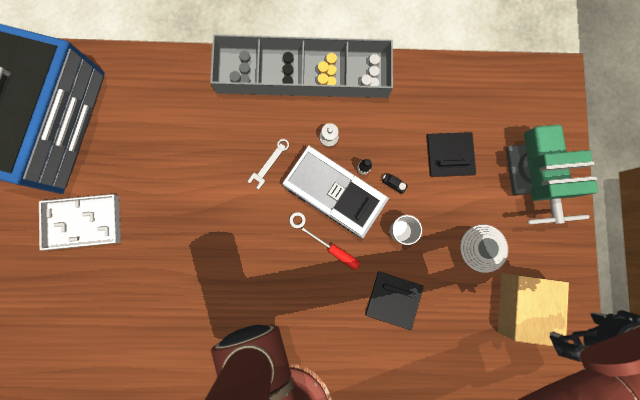

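Things that could be taken for the cover in the top view: the black plate in the charger at (358,206), the one at (451,154) and the one at (395,300). I expect it to be the one in the charger, which is the smallest. I'll check that in a close crop.

```bash
cat > h.py <<'E'
import numpy as np, cv2
from scipy.spatial.transform import Rotation as R
def K(f):
    h,w=f['frame'].shape[:2]; F=h/2/np.tan(np.radians(f['vertical_fov'])/2)
    return np.array([[F,0,f['cx']],[0,F,f['cy']],[0,0,1]]),np.array([f['k1'],0,0,0,0.])
def Rc(f): return R.from_euler('xyz',f['attitude']).as_matrix()
def proj(f,P):
    k,d=K(f);M=Rc(f).T;return cv2.projectPoints(np.atleast_2d(np.array(P,float)),cv2.Rodrigues(M)[0],-M@f['xyz'],k,d)[0][:,0]
def unproj(f,px,z):
    k,d=K(f);u=cv2.undistortPoints(np.array(px,float).reshape(-1,1,2),k,d)[:,0]
    D=np.c_[u,np.ones(len(u))]@Rc(f).T;z=np.broadcast_to(z,len(u))
    return f['xyz']+D*((z-f['xyz'][2])/D[:,2])[:,None]
def crop(f,x0,y0,x1,y1,s,name,marks=()):
    im=cv2.resize(f['frame'][y0:y1,x0:x1],None,fx=s,fy=s,interpolation=cv2.INTER_CUBIC)
    for (u,v) in marks: cv2.circle(im,(int((u+.5-x0)*s),int((v+.5-y0)*s)),3,(0,0,255),1)
    cv2.imwrite(name,im)
E
python3 - <<'E'
from station import *
from h import *
f=grab_frame('top');crop(f,270,130,400,250,6,'pics/topc.png')
f=grab_frame('side');crop(f,230,140,390,250,5,'pics/sidec.png')
E
```

```text
(no output)
```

View pics/topc.png

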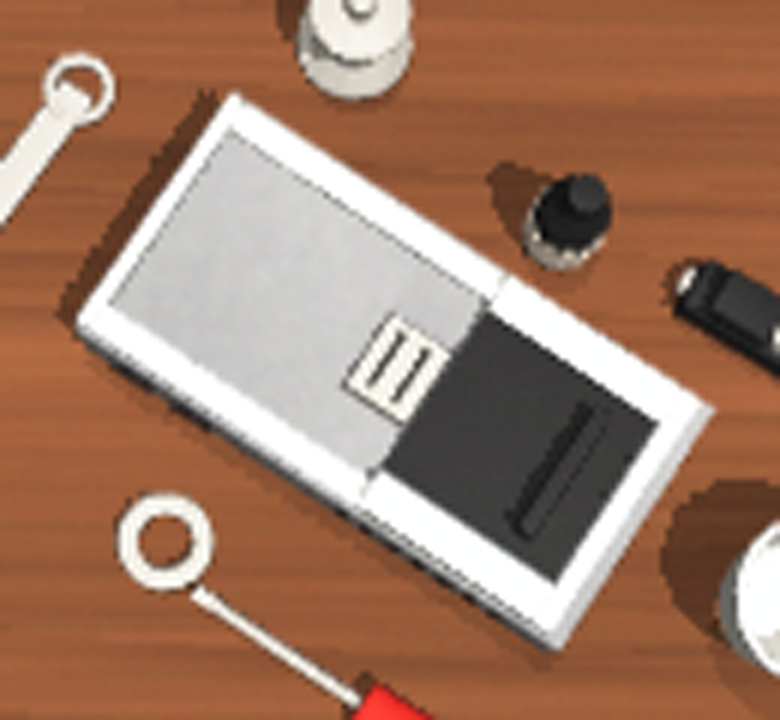

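View pics/sidec.png

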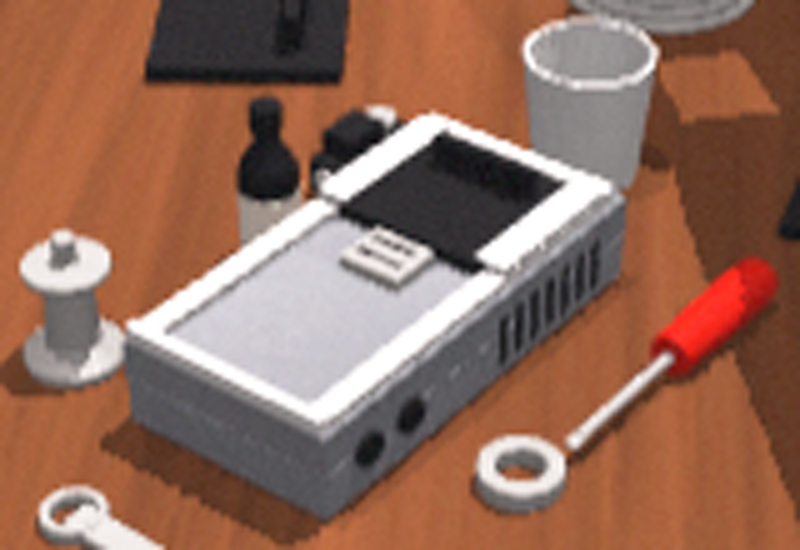

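Run:
```python
from station import *
from h import *
from scipy.optimize import least_squares
ft=grab_frame('top');fs=grab_frame('side')
c=lambda a,s,x0,y0:(np.array(a,float)+.5)/s-.5+[x0,y0]
T=c([(393,317),(455,348),(408,425),(345,383),(485,310),(385,465)],6,270,130)
S=c([(342,258),(398,283),(432,250),(380,226)],5,230,140)
print(unproj(ft,T,60).round(1));print(unproj(fs,S,60).round(1))
# top corners: top=(+x?,?)...
w=unproj(ft,c([(435,386),(370,350),(424,371),(369,404)],6,270,130),60)
```

```text
[[ 559.8 -112.8   60. ]
 [ 547.3 -138.5   60. ]
 [ 515.  -119.5   60. ]
 [ 531.9  -93.4   60. ]
 [ 563.5 -150.8   60. ]
 [ 498.4 -110.2   60. ]]
[[ 559.4 -103.9   60. ]
 [ 531.   -85.8   60. ]
 [ 517.2 -114.    60. ]
 [ 544.  -132.3   60. ]]
```

```bash
cat > fit.py <<'E'
from h import *
from scipy.optimize import least_squares
def L2W(p,P):
    x,y,a=p; P=np.array(P,float);c,s=np.cos(a),np.sin(a)
    return np.c_[x+c*P[:,0]-s*P[:,1],y+s*P[:,0]+c*P[:,1],P[:,2]]
E
python3 - <<'E'
from station import *
from fit import *
ft=grab_frame('top');fs=grab_frame('side')
c=lambda a,s,x0,y0:(np.array(a,float)+.5)/s-.5+[x0,y0]
# top: tab corners, end wall/lips outer
T=c([(393,317),(455,348),(408,425),(345,383),(235,95),(80,322),(712,408),(553,640)],6,270,130)
TP=[(14,-18,60),(-16,-18,60),(-16,18,60),(14,18,60),(120,-60,60),(120,60,60),(-120,-60,60),(-120,60,60)]
S=c([(342,258),(398,278),(432,250),(380,226),(130,328),(320,432),(622,195)],5,230,140)
SP=[(14,-18,60),(14,18,60),(-16,18,60),(-16,-18,60),(120,-60,58),(120,60,58),(-120,60,58)]
def r(q): 
    return np.r_[(proj(ft,L2W(q,TP))-T).ravel(),(proj(fs,L2W(q,SP))-S).ravel()]
o=least_squares(r,[520,-150,1.02],loss='soft_l1');print(o.x,np.degrees(o.x[2]));print(r(o.x).reshape(-1,2).round(1))
for n,F,P in(('t',ft,TP),('s',fs,SP)):
    o1=least_squares(lambda q:(proj(F,L2W(q,P))-(T if n=='t' else S)).ravel(),o.x,loss='soft_l1');print(n,o1.x,o1.cost)
Q=L2W(o.x,TP[:4]+[(x,y,77) for x in(-84,-76) for y in(-30,30)]+[(-104,-40,61),(-104,40,61),(114,-45,52),(114,45,52),(-18,44,60),(-18,-44,60)]+[(x,y,z) for x in(-120,120) for y in(-60,60) for z in (0,58)])
crop(ft,270,130,400,250,6,'pics/topm.png',proj(ft,Q));crop(fs,230,140,390,250,5,'pics/sidem.png',proj(fs,Q))
E
```

```text
[ 539.24977051 -113.10948838    0.99524084] 57.02309963224879
[[-0.6 -0.9]
 [-0.9  0.7]
 [-1.1 -0.2]
 [-0.7  0. ]
 [-0.3 -1.1]
 [-1.7  0.3]
 [ 0.6  0.1]
 [ 0.7  1.9]
 [-0.7 -1.8]
 [-0.1 -0.4]
 [ 0.8 -0.6]
 [-0.5 -1. ]
 [-1.8 -0.5]
 [ 0.5 -1. ]
 [ 1.4 -1.9]]
t [ 539.43955002 -114.50448128    0.99624654] 4.218301546615729
s [ 538.62353508 -109.44008854    0.99016465] 3.8052624806884956
```

View pics/topm.png

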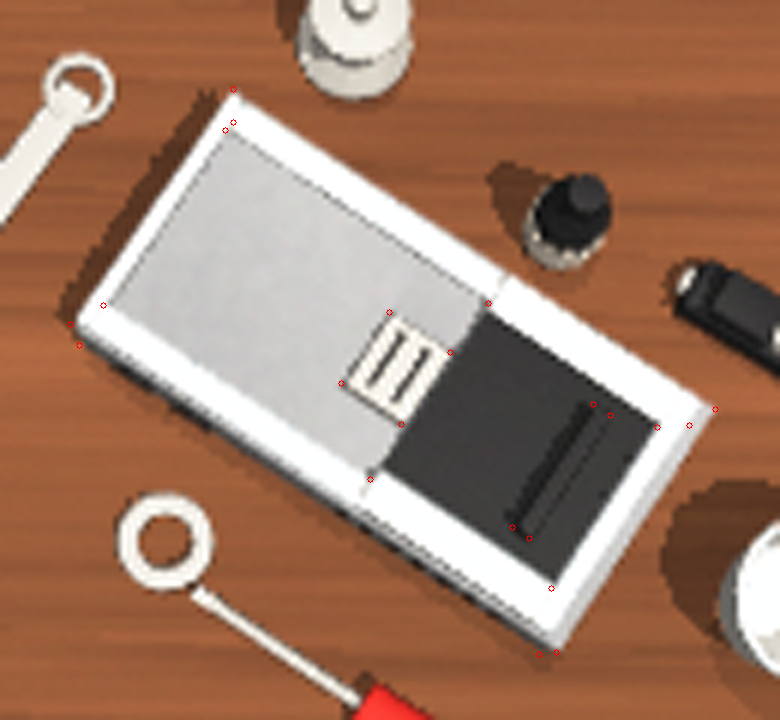

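View pics/sidem.png

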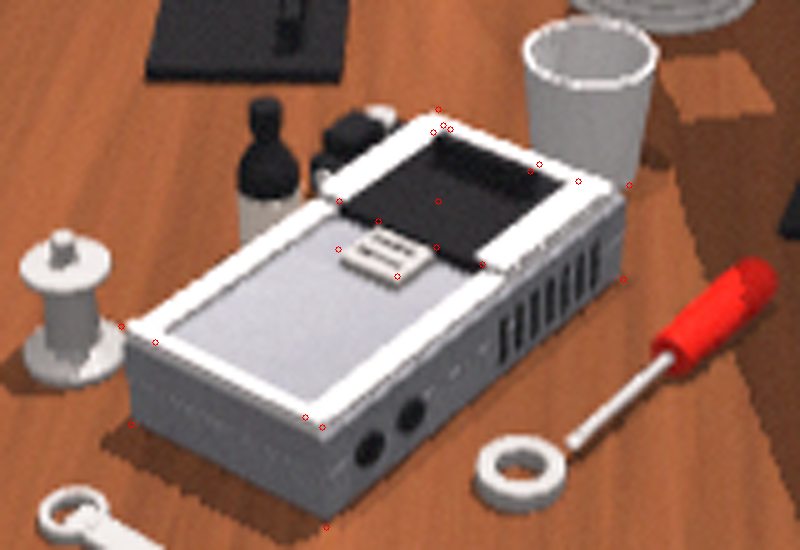

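The crops show the cover seated in the charger, black in the white guides with its rib towards −x, and the light tab with two lines in front of it. The two loose plates are bigger, so they are decoys. The charger is at about (539, −113) with yaw 57°, and the two views agree to 5 mm or better. I'll turn the tool so that tool z = charger +x and tool x = charger −y, and shut the fingers.

Emit:
{"name": "step_arm", "arguments": {
  "turn": [
    [0, -0.144, 0],
    [0, -0.144, 0],
    [0, -0.144, 0],
    [0, -0.142, 0]
  ],
  "slide": [
    [0, 0, 0],
    [0, 0, 0],
    [0, 0, 0],
    [0, 0, 0]
  ],
  "grip": [-1, -1, -1, -1]
}}

```text
t: 0.9
tool_pos: [255.3, -570.5, 245.3]
ee_rot: [-1.571, 0.0, -0.571]
contact_force: [-0.1, -0.2, -0.3]
width: 0.143
```

Emit:
{"name": "step_arm", "arguments": {
  "turn": [
    [0, 0, 0],
    [0, 0, 0],
    [0, 0, 0],
    [0, 0, 0],
    [0, 0, 0]
  ],
  "slide": [
    [0, 0, 0.05],
    [0, 0, 0.05],
    [0, 0, 0.05],
    [0, 0, 0.05],
    [0, 0, 0.05]
  ],
  "grip": [-1, -1, -1, -1, -1]
}}

```text
t: 1.52
tool_pos: [392.2, -359.4, 245.5]
ee_rot: [-1.571, -0.001, -0.576]
contact_force: [-0.2, -0.4, -0.5]
width: 0.001
```

Emit:
{"name": "step_arm", "arguments": {
  "turn": [
    [0, 0, 0],
    [0, 0, 0],
    [0, 0, 0],
    [0, 0, 0],
    [0, 0, 0]
  ],
  "slide": [
    [-0.002, 0, 0.05],
    [-0.002, 0, 0.05],
    [-0.002, 0, 0.05],
    [-0.002, 0, 0.05],
    [-0.002, 0, 0.05]
  ],
  "grip": [-1, -1, -1, -1, -1]
}}

```text
t: 2.15
tool_pos: [519.9, -144.2, 245.6]
ee_rot: [-1.571, -0.001, -0.576]
contact_force: [0.8, 0.4, -0.3]
width: 0.004
```

Emit:
{"name": "step_arm", "arguments": {
  "turn": [
    [0, 0, 0],
    [0, 0, 0],
    [0, 0, 0],
    [0, 0, 0],
    [0, 0, 0]
  ],
  "slide": [
    [0, 0.04, 0.018],
    [0, 0.04, 0.018],
    [0, 0.04, 0],
    [0, 0.02, 0],
    [0, 0, 0]
  ],
  "grip": [-1, -1, -1, -1, -1]
}}

```text
t: 2.78
tool_pos: [537.9, -115.3, 104.0]
ee_rot: [-1.572, 0.003, -0.576]
contact_force: [-0.8, -0.3, 0.8]
width: 0.004
```

Run:
```python
from station import *
from fit import *
ft=grab_frame('top');fs=grab_frame('side');s=read_state()
print(s['t'],s['tool_pos'],s['ee_rot'],s['width'])
p=s['tool_pos']; tip=p+[0,0,-14]; q=[539,-113,.995]
m=[tip,p]+list(L2W(q,[(-1,0,60)]))
crop(ft,270,110,400,230,6,'pics/top1.png',proj(ft,m));crop(fs,230,140,390,250,5,'pics/side1.png',proj(fs,m))
```

```text
2.875 [ 539.84210937 -116.11326345  106.93526051] [-1.57022518 -0.00241415 -0.5764664 ] 0.0001857410394915522
```

View pics/top1.png

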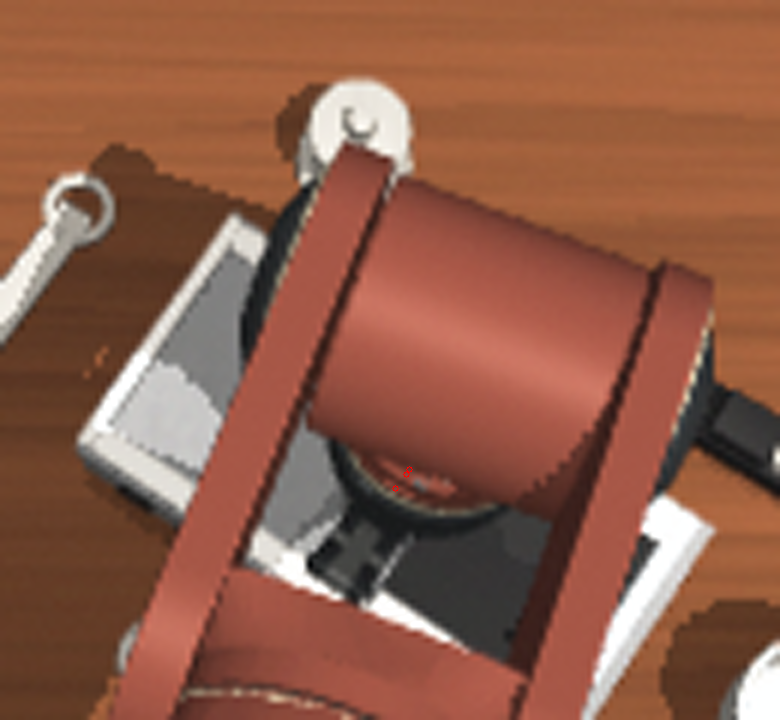

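View pics/side1.png

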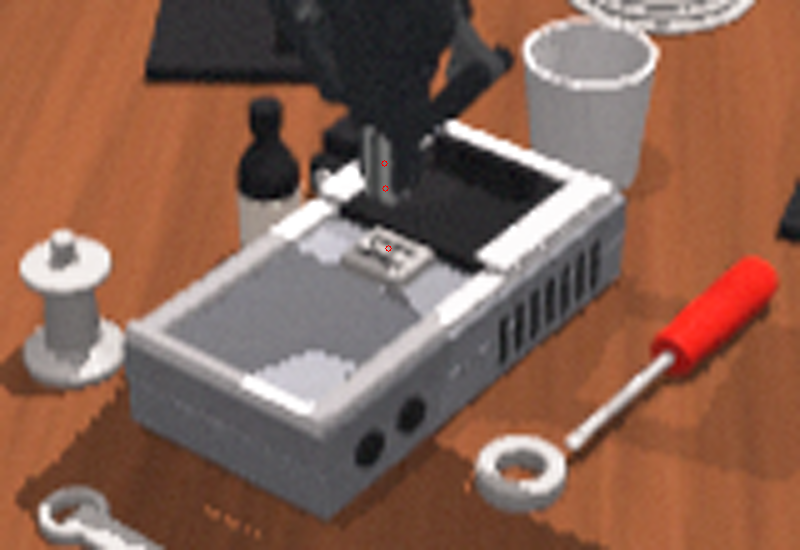

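The side crop shows the shut fingertips at (393,205), above the tab at (390,250) and in line with it. Going down now.

Emit:
{"name": "step_arm", "arguments": {
  "turn": [
    [0, 0, 0],
    [0, 0, 0],
    [0, 0, 0],
    [0, 0, 0]
  ],
  "slide": [
    [0, 0.015, 0.001],
    [0, 0.01, 0],
    [0, 0.003, 0],
    [0, 0, 0]
  ],
  "grip": [-1, -1, -1, -1]
}}

```text
t: 3.38
tool_pos: [539.2, -114.6, 76.9]
ee_rot: [-1.571, 0.001, -0.576]
contact_force: [0.1, -0.5, 0.1]
width: 0.002
```

Run:
```python
from station import *
from fit import *
fs=grab_frame('side');s=read_state()
print(s['t'],s['tool_pos'],s['contact_force'])
crop(fs,270,160,340,212,11,'pics/side2.png')
```

```text
3.425 [ 539.46043396 -114.68758799   77.31706628] [-0.5196946   0.65349245 -0.72764059]
```

View pics/side2.png

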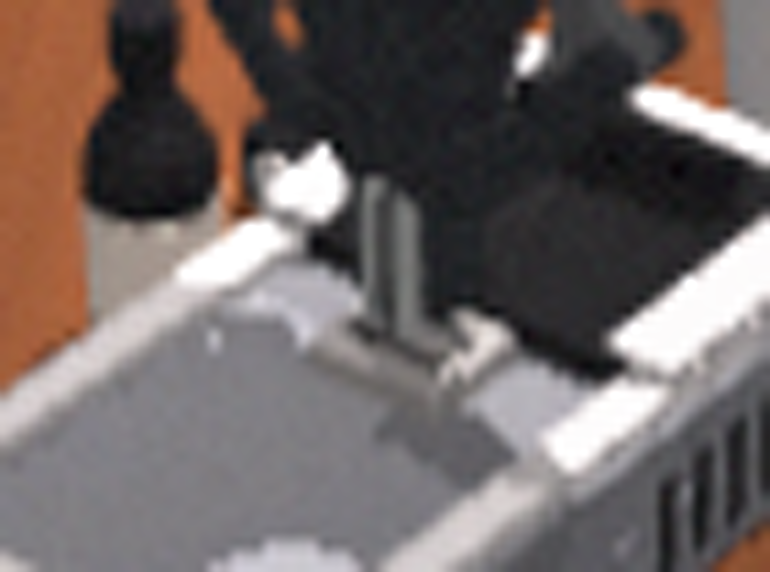

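The fingertips stand near the middle of the tab, just above it. Pressing.

Emit:
{"name": "step_arm", "arguments": {
  "turn": [
    [0, 0, 0],
    [0, 0, 0],
    [0, 0, 0],
    [0, 0, 0]
  ],
  "slide": [
    [0, 0.002, 0],
    [0, 0.002, 0],
    [0, 0.002, 0],
    [0, 0.002, 0]
  ],
  "grip": [-1, -1, -1, -1]
}}

```text
t: 3.92
tool_pos: [539.6, -114.7, 69.9]
ee_rot: [-1.571, -0.0, -0.576]
contact_force: [-1.6, 0.9, 5.1]
width: -0.001
```

Emit:
{"name": "step_arm", "arguments": {
  "turn": [
    [0, 0, 0],
    [0, 0, 0],
    [0, 0, 0]
  ],
  "slide": [
    [0, 0.0015, 0],
    [0, 0.0015, 0],
    [0, 0, 0]
  ],
  "grip": [-1, -1, -1]
}}

```text
t: 4.3
tool_pos: [539.6, -114.7, 66.3]
ee_rot: [-1.571, -0.001, -0.576]
contact_force: [0.4, 1.1, 4.1]
width: 0.0
```

Emit:
{"name": "step_arm", "arguments": {
  "turn": [
    [0, 0, 0],
    [0, 0, 0],
    [0, 0, 0]
  ],
  "slide": [
    [0, 0.001, 0],
    [0, 0.001, 0],
    [0, 0, 0]
  ],
  "grip": [-1, -1, -1]
}}

```text
t: 4.68
tool_pos: [539.6, -114.7, 64.5]
ee_rot: [-1.571, -0.0, -0.576]
contact_force: [-0.9, -0.2, 5.7]
width: -0.002
```

Emit:
{"name": "step_arm", "arguments": {
  "turn": [
    [0, 0, 0],
    [0, 0, 0]
  ],
  "slide": [
    [0, 0.001, 0],
    [0, 0, 0]
  ],
  "grip": [-1, -1]
}}

```text
t: 4.92
tool_pos: [539.7, -114.7, 64.5]
ee_rot: [-1.571, 0.0, -0.576]
contact_force: [-4.5, 0.4, 11.7]
width: 0.001
```

The force rose at TCP z 64.5, tip 50.5, which is exactly the tab's stop. Rising, moving behind the rib, and checking there.

Emit:
{"name": "step_arm", "arguments": {
  "turn": [
    [0, 0, 0],
    [0, 0, 0],
    [0, 0, 0],
    [0, 0, 0],
    [0, 0, 0]
  ],
  "slide": [
    [0, -0.022, 0],
    [0, -0.022, 0],
    [0, 0, -0.045],
    [0, 0, -0.045],
    [0, 0, -0.015]
  ],
  "grip": [-1, -1, -1, -1, -1]
}}

```text
t: 5.55
tool_pos: [480.8, -203.8, 106.3]
ee_rot: [-1.571, 0.001, -0.578]
contact_force: [0.8, 0.5, -0.6]
width: -0.001
```

Run:
```python
from station import *
from fit import *
fs=grab_frame('side');s=read_state()
print(s['t'],s['tool_pos'],s['contact_force'])
crop(fs,270,140,370,212,8,'pics/side3.png')
```

```text
5.6 [ 480.5941267  -204.38044811  106.35832765] [-0.2268436  -0.22730893  0.43532154]
```

View pics/side3.png

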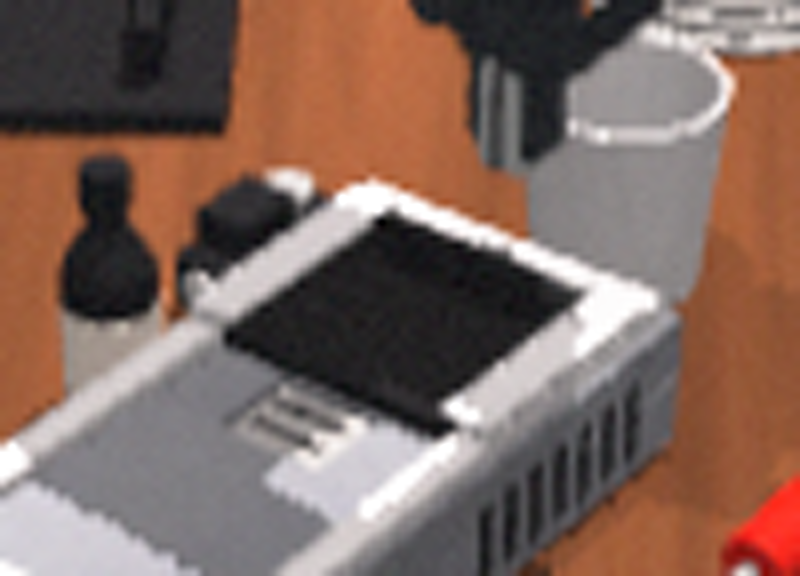

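The tab is flush at crop (300,425). Checking the tin's clearance before lowering.

Run:
```python
import cv2
from station import *
from fit import *
ft=grab_frame('top'); # static calibration
q=[539.4,-114.5,.996]
w=unproj(ft,[(407,229),(364,166),(394,182)],[75,95,37]);print(w.round())
c,s=np.cos(q[2]),np.sin(q[2]);d=w[:,:2]-q[:2];print((d@np.array([[c,-s],[s,c]])).round())
```

```text
[[ 447. -287.   75.]
 [ 596. -180.   95.]
 [ 568. -264.   37.]]
[[-195.  -16.]
 [ -24.  -83.]
 [-110. -105.]]
```

Emit:
{"name": "step_arm", "arguments": {
  "turn": [
    [0, 0, 0],
    [0, 0, 0],
    [0, 0, 0]
  ],
  "slide": [
    [0, 0.015, 0],
    [0, 0.0095, 0],
    [0, 0, 0]
  ],
  "grip": [-1, -1, -1]
}}

```text
t: 6.02
tool_pos: [481.5, -201.4, 80.8]
ee_rot: [-1.571, 0.004, -0.575]
contact_force: [1.7, -0.1, -0.4]
width: 0.002
```

Emit:
{"name": "step_arm", "arguments": {
  "turn": [
    [0, 0, 0],
    [0, 0, 0],
    [0, 0, 0],
    [0, 0, 0],
    [0, 0, 0]
  ],
  "slide": [
    [0, 0, 0.005],
    [0, 0, 0.005],
    [0, 0, 0.005],
    [0, 0, 0.005],
    [0, 0, 0.005]
  ],
  "grip": [-1, -1, -1, -1, -1]
}}

```text
t: 6.65
tool_pos: [496.2, -181.8, 83.2]
ee_rot: [-1.571, -0.001, -0.576]
contact_force: [-1.0, -1.9, 1.0]
width: -0.001
```

Run:
```python
from station import *
from fit import *
fs=grab_frame('side');s=read_state()
print(s['t'],s['tool_pos'],s['contact_force'])
crop(fs,270,140,370,212,8,'pics/side4.png')
```

```text
6.7 [ 496.39107352 -181.23469295   83.0732534 ] [ 1.25050684 -0.09319244  0.41067147]
```

View pics/side4.png

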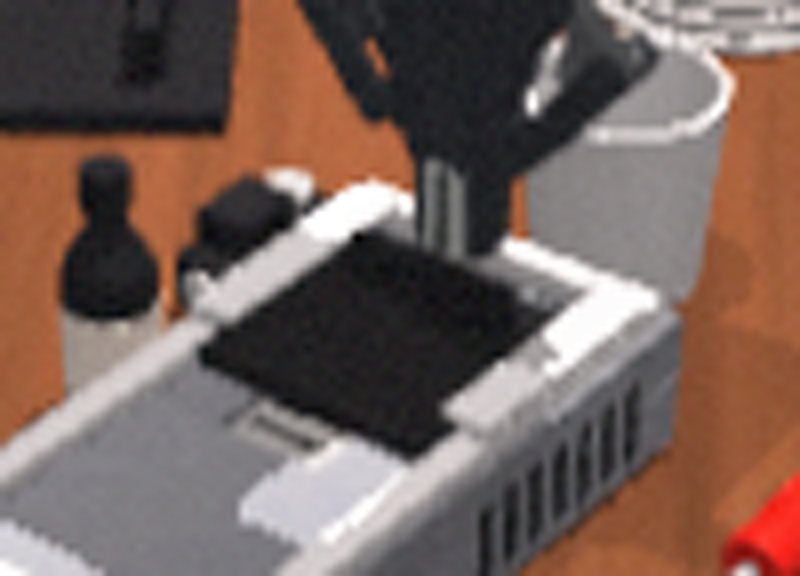

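The cover is sliding straight, with its leading edge over the tab. Going on.

Emit:
{"name": "step_arm", "arguments": {
  "turn": [
    [0, 0, 0],
    [0, 0, 0],
    [0, 0, 0],
    [0, 0, 0],
    [0, 0, 0]
  ],
  "slide": [
    [0, 0, 0.008],
    [0, 0, 0.008],
    [0, 0, 0.008],
    [0, 0, 0.008],
    [0, 0, 0.008]
  ],
  "grip": [-1, -1, -1, -1, -1]
}}

```text
t: 7.32
tool_pos: [517.9, -147.7, 82.8]
ee_rot: [-1.571, 0.0, -0.576]
contact_force: [0.0, -1.3, 0.9]
width: 0.002
```

Emit:
{"name": "step_arm", "arguments": {
  "turn": [
    [0, 0, 0],
    [0, 0, 0],
    [0, 0, 0],
    [0, 0, 0],
    [0, 0, 0]
  ],
  "slide": [
    [0, 0, 0.008],
    [0, 0, 0.008],
    [0, 0, 0.008],
    [0, 0, 0.008],
    [0, 0, 0.005]
  ],
  "grip": [-1, -1, -1, -1, -1]
}}

```text
t: 7.95
tool_pos: [538.0, -116.7, 82.7]
ee_rot: [-1.571, 0.0, -0.576]
contact_force: [-1.2, -1.9, 1.1]
width: 0.001
```

Emit:
{"name": "step_arm", "arguments": {
  "turn": [
    [0, 0, 0],
    [0, 0, 0],
    [0, 0, 0],
    [0, 0, 0],
    [0, 0, 0]
  ],
  "slide": [
    [0, 0, 0.005],
    [0, 0, 0.005],
    [0, 0, 0.005],
    [0, 0, 0.004],
    [0, 0, 0.002]
  ],
  "grip": [-1, -1, -1, -1, -1]
}}

```text
t: 8.57
tool_pos: [549.3, -99.3, 82.8]
ee_rot: [-1.571, 0.0, -0.576]
contact_force: [-1.4, -1.0, 1.6]
width: 0.003
```

Run:
```python
from station import *
from fit import *
fs=grab_frame('side');s=read_state()
print(s['t'],s['tool_pos'],s['contact_force'])
crop(fs,250,140,370,230,6.5,'pics/side5.png')
```

```text
8.625 [549.39357837 -99.1895901   82.78195317] [-0.69495077  0.54959247  0.73611416]
```

View pics/side5.png

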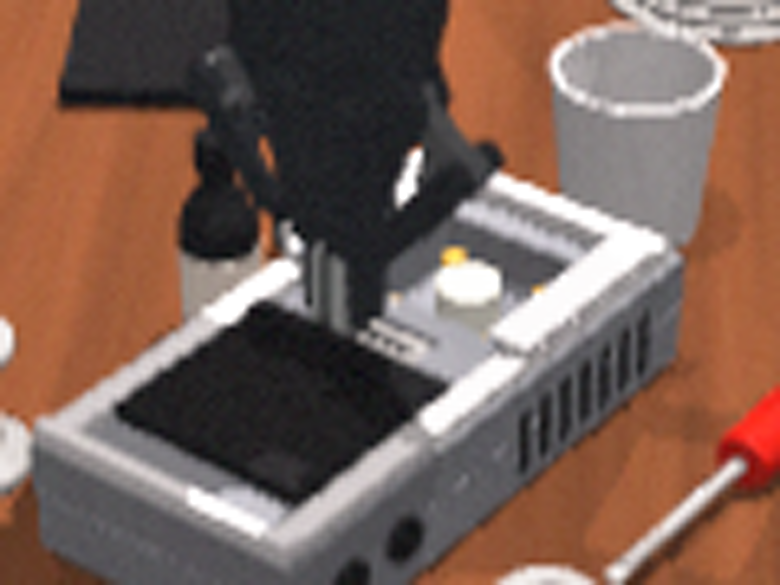

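The cover is on the ledge at x ≈ 53, and the white button shows at crop (468,285). Backing off, rising and moving over the button.

Emit:
{"name": "step_arm", "arguments": {
  "turn": [
    [0, 0, 0],
    [0, 0, 0],
    [0, 0, 0],
    [0, 0, 0],
    [0, 0, 0]
  ],
  "slide": [
    [0, 0, -0.01],
    [0, -0.01, -0.01],
    [0, -0.01, -0.02],
    [0, 0, -0.03],
    [0, 0, -0.008]
  ],
  "grip": [-1, -1, -1, -1, -1]
}}

```text
t: 9.25
tool_pos: [506.0, -166.9, 103.9]
ee_rot: [-1.571, -0.001, -0.579]
contact_force: [0.4, -1.2, 0.8]
width: 0.007
```

Emit:
{"name": "step_arm", "arguments": {
  "turn": [
    [0, 0, 0],
    [0, 0, 0]
  ],
  "slide": [
    [0, 0.02, 0],
    [0, 0, 0]
  ],
  "grip": [-1, -1]
}}

```text
t: 9.5
tool_pos: [505.4, -164.8, 81.6]
ee_rot: [-1.571, 0.003, -0.577]
contact_force: [0.3, -0.4, 1.0]
width: 0.0
```

Run:
```python
from station import *
from fit import *
fs=grab_frame('side');ft=grab_frame('top');s=read_state()
p=s['tool_pos'];print(s['t'],p,s['contact_force'])
q=[539.4,-114.5,.996]
c,sn=np.cos(q[2]),np.sin(q[2]);d=p[:2]-q[:2];print('local',d@np.array([[c,-sn],[sn,c]]))
cv=[(53+x,y,60) for x in(-42,42) for y in(-44,44)]
crop(fs,250,140,370,230,6.5,'pics/side6.png',proj(fs,np.r_[L2W(q,cv),L2W(q,[(-60,0,48)])]));crop(ft,270,130,400,250,6,'pics/top6.png',proj(ft,L2W(q,cv)))
```

```text
9.6 [ 506.70819782 -165.01561725   83.11947735] [ 0.32546692 -0.70196667  0.52381307]
local [-6.01712629e+01 -2.51861202e-02]
```

View pics/side6.png

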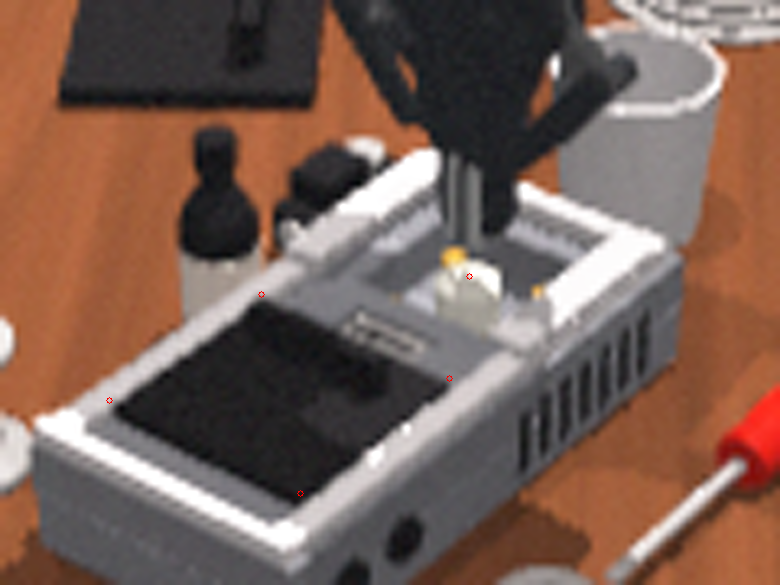

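View pics/top6.png

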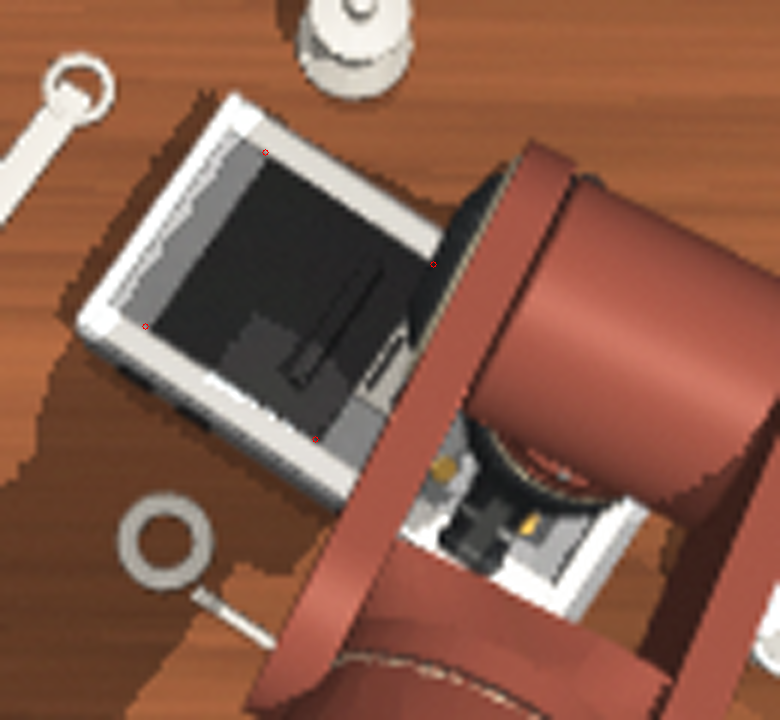

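The cover lies flat on the ledge at x ≈ 52, outlined in both views, and the tip is over the button. Pressing.

Emit:
{"name": "step_arm", "arguments": {
  "turn": [
    [0, 0, 0],
    [0, 0, 0],
    [0, 0, 0]
  ],
  "slide": [
    [0, 0.012, 0],
    [0, 0.006, 0],
    [0, 0, 0]
  ],
  "grip": [-1, -1, -1]
}}

```text
t: 9.98
tool_pos: [506.2, -164.6, 63.9]
ee_rot: [-1.571, 0.002, -0.576]
contact_force: [-0.4, 0.4, -0.6]
width: 0.002
```

Emit:
{"name": "step_arm", "arguments": {
  "turn": [
    [0, 0, 0],
    [0, 0, 0],
    [0, 0, 0],
    [0, 0, 0]
  ],
  "slide": [
    [0, 0.002, 0],
    [0, 0.002, 0],
    [0, 0.002, 0],
    [0, 0, 0]
  ],
  "grip": [-1, -1, -1, -1]
}}

```text
t: 10.48
tool_pos: [507.0, -165.1, 59.3]
ee_rot: [-1.571, -0.001, -0.576]
contact_force: [-0.4, 1.3, 2.3]
width: -0.0
```

Emit:
{"name": "step_arm", "arguments": {
  "turn": [
    [0, 0, 0],
    [0, 0, 0],
    [0, 0, 0]
  ],
  "slide": [
    [0, 0.001, 0],
    [0, 0.001, 0],
    [0, 0, 0]
  ],
  "grip": [-1, -1, -1]
}}

```text
t: 10.85
tool_pos: [507.0, -165.1, 57.1]
ee_rot: [-1.571, -0.001, -0.576]
contact_force: [-0.4, 1.2, 5.4]
width: -0.003
```

Emit:
{"name": "step_arm", "arguments": {
  "turn": [
    [0, 0, 0],
    [0, 0, 0],
    [0, 0, 0]
  ],
  "slide": [
    [0, 0.001, 0],
    [0, 0, 0],
    [0, 0, 0]
  ],
  "grip": [-1, -1, -1]
}}

```text
t: 11.22
tool_pos: [507.1, -165.1, 56.9]
ee_rot: [-1.571, -0.0, -0.576]
contact_force: [-3.4, 1.8, 10.2]
width: 0.001
```

Emit:
{"name": "step_arm", "arguments": {
  "turn": [
    [0, 0, 0],
    [0, 0, 0],
    [0, 0, 0],
    [0, 0, 0],
    [0, 0, 0]
  ],
  "slide": [
    [0, -0.004, 0],
    [0, -0.02, 0],
    [0, -0.04, 0],
    [0, -0.05, 0],
    [0, -0.05, 0]
  ],
  "grip": [-1, -1, -1, -1, -1]
}}

```text
t: 11.85
tool_pos: [506.1, -164.8, 220.1]
ee_rot: [-1.571, 0.001, -0.576]
contact_force: [0.6, 0.4, -0.4]
width: 0.002
```

Emit:
{"name": "step_arm", "arguments": {
  "turn": [
    [0, 0, 0],
    [0, 0, 0],
    [0, 0, 0],
    [0, 0, 0],
    [0, 0, 0]
  ],
  "slide": [
    [0, 0, -0.05],
    [0, 0, -0.05],
    [0, 0, -0.05],
    [0, 0, -0.05],
    [0, 0, 0]
  ],
  "grip": [-1, -1, -1, -1, -1]
}}

```text
t: 12.48
tool_pos: [395.9, -334.7, 218.9]
ee_rot: [-1.571, 0.001, -0.581]
contact_force: [-0.6, 0.5, 0.4]
width: 0.004
```

Run:
```python
from station import *
from fit import *
fs=grab_frame('side');ft=grab_frame('top');s=read_state()
print(s['t'],s['tool_pos'],s['contact_force'])
crop(fs,230,130,390,250,5,'pics/side7.png');crop(ft,240,110,440,260,4,'pics/top7.png')
```

```text
12.575 [ 397.44357519 -332.59068324  218.99144495] [-0.60031981  0.77086704 -0.13352854]
```

View pics/side7.png

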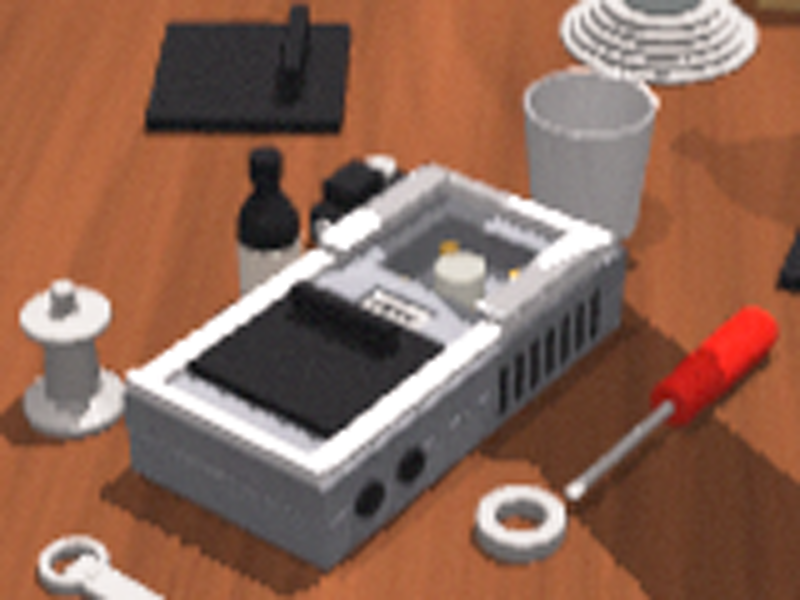

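View pics/top7.png

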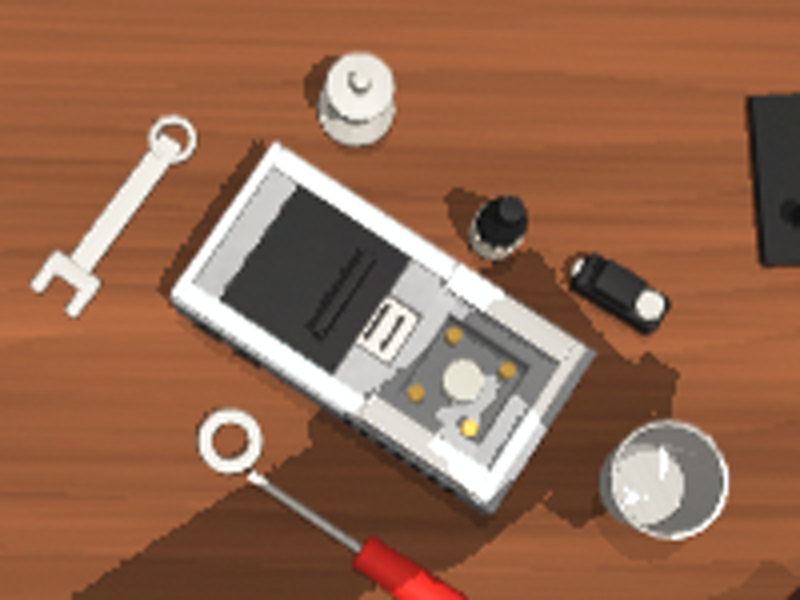

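The cover lies flat between the rails. The tab is in, at top crop (388,328), the button is up at (462,380), and the bystanders have not moved. Handing in.

```bash
python3 -c "
from station import *
print(finish_job())"
```

```text
the job is handed in; nothing more can be done
None
```

The charger is reset. I pressed the tab in, pushed the cover onto the ledge, pressed the button and let it come up. The job was handed in at about 12.6 s; no verdict is reported.

- **Tab:** pressed with the shut fingertips to its stop (tip at 50.5 mm, force rising from about 5 N to 12 N). It stayed flush afterwards.
- **Cover:** pushed by its rib to about x = +52 mm with 1–2 N. It needed to pass +24 mm. The last pictures show it flat between the rails, clear of the seat and tab.
- **Button:** pressed to its stop (tip at 43 mm, 5.4 N rising to 10 N), then released. It looks up again in both views, though I could not measure its height directly.
- **Bystanders and arm:** the last pictures show the bystanders where they were at the start. The arm ended clear of everything with no contact force.

**Disagreement:** the two cameras put the charger about 5 mm apart in y. I used the top view, and the heights at which the tab and button hit their stops matched the description.

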